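Open the spares drawer and take the lid off the roller pot

TASK

Pull the cabinet's drawer out to its stop, then take the lid off the pot that stands in it so that the rollers inside can be counted, and set the lid down on the black rubber mat, flat, knob up and wholly on the mat. Do not drop the lid, leave the pot standing in the open drawer, and do not shift the other things standing on the bench.

Things in the scene. Friction and masses are not known exactly. Their poses are not given: they have to be found in the camera images.
- drawer (a joint): How far the drawer is out of its grey steel cabinet (fixed to the bench; 270 deep, 260 wide, 160 high), in m: 0 closed (panel flush with the cabinet's front), 0.170 at its stop. A few newtons of friction; it stays where it is left. It may start slightly ajar.
- handle (a point): Middle of the drawer's bow handle: level round steel bar, 12 thick, 130 long, 130 above the bench, its ends joined to the drawer's front panel; bar centreline 45 in front of the panel (39 clear gap behind the bar). Panel 238 wide, top 148 above the bench. Axes: x straight into the cabinet (the drawer slides out along -x), y left along the bar, z up; moves with the drawer.
- tray_floor (a point): Point on the drawer's inner floor, midway across and 60 mm behind the front panel, 20 mm above the bench (235 long, 232 wide; side walls 39 mm above this floor). Axes as the handle's; moves with the drawer.
- pot: Round open steel pot with three rollers in it, standing loose in the front half of the drawer and hidden while that is shut: 100 mm in diameter at the rim, 65 high, inner diameter at the mouth 92. Origin: centre of its underside. z up.
- lid: The pot's loose steel lid: disc 110 mm in diameter and 6 thick with an 84 mm plug, 6 deep, under it, and an upright black cylindrical knob 26 mm in diameter and 40 high on its centre. Origin: centre of the plug's underside; disc from z = 6 to 12 mm, knob from z = 12 to 52 mm. On the pot its origin lies 59 mm above the pot's. Lifts straight off; about 0.2 kg.
- mat: Black rubber mat fixed flat on the bench, to the left or right of the drawer: 190 x 190, 4 thick. Origin: centre of its underside.
- sheave: Bystander: red cable pulley lying flat, a grooved disc 150 mm in diameter and 40 high. Origin: centre of its underside.
- post: Bystander: bright steel insulator fitting standing upright, foot 70 mm in diameter, 120 high. Origin: centre of its underside.
- bush: Bystander: black rubber bushing standing upright, 76 mm in diameter, 60 high. Origin: centre of its underside.
- small_tin: Bystander: closed aluminium tin with a small black knob, 86 mm in diameter, 85 high, standing on the bench. Origin: centre of its underside.
- wrench: Bystander: open-ended spanner 180 mm long lying on the bench between robot and drawer; its x axis runs along it. Origin: on its underside, mid-handle.

How it is judged:
By the outcome, as a careful person would: the job done as asked, in the order asked, and still so for the second after the job is handed in, with the robot touching nothing.
It also fails if it takes over 58 s, if anything falls off the work surface, if the arm or the gripper's body presses on something with over 40 N, if the wrist force passes 120 N, or if a joint passes its speed limit or range.

ROBOT

A 7-joint arm with a two-finger parallel gripper is mounted at the origin on the work surface. World frame = base frame: x ahead of the robot, y to its left, z up, the work surface at z = 0. Lengths are in m, angles in rad, forces in N, time in s.
With the tool pointing down it reaches from about 0.4 to 0.9 m from the base axis. Payload 5.6 kg.
Tool frame: the origin (TCP) lies at the very end of the fingers, on their centre line; the grasp point (between the pads) lies 19 mm behind it (tcp_to_grasp is the distance from the TCP to the grasp point, in m); z points along the fingers, y is the line along which they close (so a half turn about z gives the same grasp; the last joint's range is limited). The gripper opens to 92 mm and grips with 3 to 60 N. Pads are 20 mm wide; open, the fingers measure 128 mm over their backs; the gripper's body (75 mm by 189 mm) begins 69 mm behind the grasp point.
Start: joints at [1.162, 0.468, -0.012, 1.603, 0.006, 1.071, -0.056], TCP at [0.232, -0.607, 0.215] pointing down, gripper open.
Joint ranges: [-2.53, 2.53], [-0.31, 2.02], [-1.57, 1.55], [0.28, 2.44], [-1.29, 4.43], [0.15, 1.84], [-2.92, 2.92]. Speed limits (rad/s): [2.57, 2.57, 3.14, 3.14, 3.14, 3.14, 3.14].

INTERFACE

Orientations are given as a 3x3 rotation matrix whose columns are the frame's x, y, z axes.
In Python, from bench import state, read_camera, camera_params, close_job, silhouettes, spot_point, tcp_to_grasp gives the robot as it stands.
- The arm moves only by the tool arm_command, never from a script. Its argument "series" is a list of rows, each a list of 4 numbers: the shift along the tool's x, y, z in m, then the turn about the tool's z in degrees. A call has exactly 8 rows; each row shifts and turns the commanded pose from where the row before left it, along the tool's axes as they then stand; what a row does not reach is not made up. A row lasts 1/10 s, in which the tool goes at most 50 mm and 8.59 degrees, less where a joint would pass 70% of its speed; a pose out of reach is approached as far as the arm can. A call is refused whole if a number of a shift passes 0.05 or a number of a turn 8.59, either way. A call with a gripper value outside its range is refused whole. "fingers" is the closure, from -1 (fully open) to 1 (shut), set as the call begins (left out, the last holds). The fingers move at their own pace and stop on an object; the grip force is fixed at half the most. Time passes only in rows, so rows that do not move let the fingers close, or fill a call up. It gives the time, the measured TCP pose, the force, the opening and the grip force at its end, in the units of the state.
- state(): the state, without advancing time (a new reading comes with each control period).
- read_camera(name): name is "side" or "top" or "wrist"; returns (picture, depth): 420x560x3 uint8, red, green, blue; 420x560 float32, m along the optical axis (not along the pixel's ray), 0 where there is no reading.
- camera_params(name): a dict with "camera_matrix" (3x3 intrinsics, pixels), "R" (3x3) and "t" (3): a world point X has camera coordinates R X + t. Camera axes: x right, y down, z forward; pixel columns grow to the right and rows downward; lengths in m; the calibration is good to about 2 mm. A picture is of the moment at which its call begins: read the wrist's pose just before it. camera_params takes no time and is no camera call; for the wrist camera it gives the pose at the moment of the call.
- close_job(): hands the job in; it is judged then, once.
Trained networks look in the newest picture that a camera, given by its name, has taken for a name from the list of things; names that differ only in an ending like _2 or _b are one class to them, and where a whole thing is asked for, a point or a joint stands for the part that bears it (a point fixed in the world has none). Each returns a list of dicts, best first, with "conf" (0 to 1); they miss things now and then, are a little off and sometimes report something else, mostly with a low value. They report only what shows in the picture. A call takes as long as a camera call.
- silhouettes(camera, thing): "region" (420x560 bool, what is visible of it) and "box" ([left, top, width, height] in pixels, round what is visible of it).
- spot_point(camera, thing): "centre" ([column, row] in pixels: a listed point, or the origin of a listed thing).
The state is a dict: "time": time; "joints": joint angles; "qvel": joint speeds; "joint_torque": joint torques, N m; "ee_pos": TCP position; "tool_rot": TCP orientation; "wrist_force": force on the tool from outside, world axes, zero at the start; "ft_torque": the same for the moment, N m; "opening": opening from 0.0 (shut) to 1.0 (fully open); "gripper_force": force on a finger pad.
Only numpy, scipy, OpenCV 4.12 (cv2) and the standard library are available. Lean on these libraries where they do the work, as an engineer would, in place of code of your own. Each camera call takes 0.05 s, during which the arm holds its last target. There are 200 camera calls.

## Working session

There is one attempt and no reset: what is moved stays moved. The work goes in short steps, Python scripts to look and compute and a tool call to move; the robot and the scene stay as the last step left them, time stands still between calls to the robot, and variables do not carry over. Pictures are saved under pics/ and viewed, at most 10 in all, crops included, and the job is handed in when it is done.

Besides the shell and the picture viewer there is one more tool, called after "Call:" in YAML: its name, and indented under it one key for each argument. arm_command: Moves the arm, as the interface text tells. Its arguments: {"type":"object","properties":{"series":{"type":"array","items":{"type":"array","items":{"type":"number"}}},"fingers":{"type":"number"}},"required":["series"]}

```bash
mkdir -p pics; ls; cat > h.py <<'E'
import numpy as np, cv2
from bench import *
def back(cam,px,depth=None,z=None,P=None):
    P=P or camera_params(cam);K,R,t=map(np.array,(P["camera_matrix"],P["R"],P["t"]))
    r=np.linalg.inv(K)@np.array([px[0],px[1],1.]);c=-R.T@t;d=R.T@r
    s=depth if z is None else (z-c[2])/d[2]
    return c+s*d
def cloud(cam,dep,reg):
    P=camera_params(cam);K,R,t=map(np.array,(P["camera_matrix"],P["R"],P["t"]))
    v,u=np.nonzero(reg&(dep>0));z=dep[v,u]
    c=np.c_[(u-K[0,2])/K[0,0]*z,(v-K[1,2])/K[1,1]*z,z]
    return (c-t)@R
def save(cam,name):
    p,d=read_camera(cam);cv2.imwrite(f"pics/{name}.png",p[:,:,::-1]);return p,d
E
cat > a.py <<'E'
from h import *
np.set_printoptions(precision=4,suppress=True)
s=state();print(s["time"],s["joints"],s["ee_pos"],s["tool_rot"],s["opening"],tcp_to_grasp)
ims=[]
for cam in("top","side"):
    p,d=read_camera(cam);ims.append(p)
    for n in("handle","drawer","mat","sheave","post","bush","small_tin","wrench"):
        o=silhouettes(cam,n)[:1]
        for q in o:
            c=cloud(cam,d,q["region"])
            print(cam,n,round(q["conf"],2),q["box"],"med",np.median(c,0),"lo",np.percentile(c,3,axis=0),"hi",np.percentile(c,97,axis=0))
    for q in spot_point(cam,"handle")[:1]:print(cam,"handle pt",q,back(cam,q["centre"],z=.13))
cv2.imwrite("pics/a.png",cv2.resize(np.hstack(ims)[:,:,::-1],(800,300)))
print(state()["time"])
E
python3 a.py
```

```text
pics
0.0 [ 1.162   0.4684 -0.0116  1.6036  0.006   1.0714 -0.0563] [ 0.2322 -0.6065  0.2136] [[ 0.9339  0.3577 -0.0008]
 [ 0.3577 -0.9339  0.0016]
 [-0.0001 -0.0018 -1.    ]] 0.9985411378420856 0.0187
top handle 0.76 [232.9, 161.0, 97.9, 30.0] med [0.6923 0.0126 0.1338] lo [ 0.644  -0.097   0.0163] hi [0.7373 0.1224 0.1534]
top drawer 0.76 [232.7, 162.0, 95.3, 28.8] med [0.6924 0.0159 0.1336] lo [ 0.6449 -0.0968  0.0184] hi [0.7375 0.123  0.1514]
top mat 0.92 [111.4, 214.8, 84.2, 75.4] med [0.4868 0.3626 0.0041] lo [ 0.3967  0.2717 -0.0011] hi [0.5785 0.4537 0.0092]
top sheave 0.82 [395.5, 246.1, 59.8, 51.1] med [ 0.441  -0.3793  0.0401] lo [ 0.3786 -0.4469  0.0097] hi [ 0.505  -0.3145  0.0456]
top post 0.69 [413.3, 169.9, 26.5, 27.6] med [ 0.6843 -0.3834  0.0382] lo [ 0.6601 -0.414   0.0059] hi [ 0.7174 -0.3605  0.1213]
top bush 0.87 [128.9, 169.6, 33.9, 31.1] med [0.6694 0.3842 0.0583] lo [0.636  0.3532 0.006 ] hi [0.7027 0.4201 0.0645]
top small_tin 0.86 [208.2, 289.3, 33.6, 31.6] med [0.3536 0.1604 0.0632] lo [0.3167 0.1244 0.0565] hi [0.3897 0.1983 0.0849]
top wrench 0.58 [295.6
[... 452 characters left out ...]
 [166.2, 112.8, 76.1, 66.3] med [0.4827 0.3587 0.0042] lo [ 0.3946  0.2711 -0.0014] hi [0.5732 0.4505 0.0097]
side sheave 0.63 [290.6, 334.8, 60.0, 55.5] med [ 0.4383 -0.3867  0.0409] lo [ 0.3733 -0.45    0.0352] hi [ 0.5016 -0.322   0.0463]
side post 0.88 [380.8, 303.0, 23.9, 26.1] med [ 0.6795 -0.3931  0.0367] lo [ 0.6567 -0.4252  0.0008] hi [ 0.7098 -0.3623  0.1216]
side bush 0.94 [235.2, 91.3, 22.9, 29.2] med [0.667  0.3766 0.0556] lo [0.6332 0.3509 0.0049] hi [0.7005 0.4183 0.0648]
side small_tin 0.59 [174.8, 197.3, 31.9, 34.3] med [0.349  0.1513 0.0628] lo [0.313  0.1203 0.0094] hi [0.3863 0.1966 0.085 ]
side handle pt {'centre': [306.2, 194.2], 'conf': 0.73} [0.6443 0.0081 0.13  ]
1.0
```

View pics/a.png

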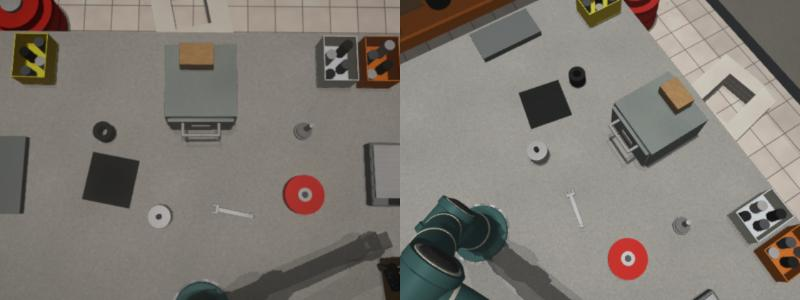

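```bash
cat > b.py <<'E'
from h import *
np.set_printoptions(precision=4,suppress=True)
for cam in("top","side"):
    p,d=read_camera(cam);c=cloud(cam,d,d>0)
    m=(abs(c[:,1]-.01)<.14)&(c[:,0]>.55)
    bar=c[m&(c[:,2]>.122)&(c[:,2]<.142)&(c[:,0]<.675)]
    print(cam,len(bar),"bar mean",bar.mean(0),bar.min(0),bar.max(0))
    if len(bar)>5: print("bar fit x=a+b*y",np.polyfit(bar[:,1],bar[:,0],1)[::-1])
    pt=c[m&(abs(c[:,2]-.148)<.005)&(c[:,0]<.74)]
    print("panel top",len(pt),np.percentile(pt,[2,50,98],axis=0), np.polyfit(pt[:,1],pt[:,0],1)[::-1])
    ct=c[m&(abs(c[:,2]-.160)<.006)]
    print("cab top",np.percentile(ct,[1,50,99],axis=0))
E
python3 b.py
```

```text
top 305 bar mean [0.6514 0.0118 0.1353] [ 0.6412 -0.0576  0.1248] [0.6748 0.0817 0.1418]
bar fit x=a+b*y [ 0.6515 -0.0088]
panel top 564 [[ 0.6907 -0.1024  0.1436]
 [ 0.6986  0.0124  0.1481]
 [ 0.7095  0.1275  0.1526]] [ 0.699 -0.014]
cab top [[ 0.709  -0.1137  0.1552]
 [ 0.8168  0.0056  0.1605]
 [ 0.9725  0.1415  0.1651]]
side 279 bar mean [0.6484 0.0082 0.1347] [ 0.637  -0.0613  0.1237] [0.6747 0.0809 0.1415]
bar fit x=a+b*y [ 0.6485 -0.0086]
panel top 436 [[ 0.6886 -0.1084  0.144 ]
 [ 0.696   0.0032  0.1479]
 [ 0.7077  0.1259  0.1525]] [ 0.6966 -0.0189]
cab top [[ 0.7065 -0.1164  0.1548]
 [ 0.8131 -0.009   0.1602]
 [ 0.9706  0.1395  0.1654]]
```

The pictures show the drawer handle in front of the cabinet, at about (200,130) in the top half of the picture. The mat is on the left at (110,180) and the bystanders are clear of the drawer. I'll hook the bar from behind with the fingers shut and aim for TCP (0.673, 0.010).

Call:
arm_command:
  series:
    - [0, 0, -0.01, 7]
    - [0, 0, -0.01, 7]
    - [0, 0, -0.01, 6.3]
    - [0.028, -0.038, 0, 0]
    - [0.028, -0.038, 0, 0]
    - [0.028, -0.038, 0, 0]
    - [0.028, -0.038, 0, 0]
    - [0.028, -0.038, 0, 0]
  fingers: 1

```text
time: 1.9
ee_pos: [0.3712, -0.4139, 0.2449]
tool_rot: [[1.0, 0.011, 0.0], [0.011, -1.0, -0.001], [0.0, 0.001, -1.0]]
wrist_force: [0.7, -0.3, 1.1]
opening: 0.325
gripper_force: 0.0
```

Call:
arm_command:
  series:
    - [0.028, -0.038, 0, 0]
    - [0.028, -0.038, 0, 0]
    - [0.028, -0.038, 0, 0]
    - [0.028, -0.038, 0, 0]
    - [0.028, -0.038, 0, 0]
    - [0.028, -0.038, 0, 0]
    - [0.028, -0.038, 0, 0]
    - [0.028, -0.038, 0, 0]

```text
time: 2.7
ee_pos: [0.5918, -0.1073, 0.2449]
tool_rot: [[1.0, 0.011, 0.001], [0.011, -1.0, -0.0], [0.001, 0.0, -1.0]]
wrist_force: [-0.2, -1.2, 0.7]
opening: 0.004
gripper_force: 0.0
```

Call:
arm_command:
  series:
    - [0.028, -0.038, 0, 0]
    - [0.028, -0.038, 0, 0]
    - [0.028, -0.038, 0, 0]
    - [0, 0, 0, 0]
    - [0, 0, 0, 0]
    - [0, 0, 0, 0]
    - [0, 0, 0, 0]
    - [0, 0, 0, 0]

```text
time: 3.5
ee_pos: [0.6732, 0.0043, 0.2449]
tool_rot: [[1.0, 0.009, 0.0], [0.009, -1.0, -0.001], [0.0, 0.001, -1.0]]
wrist_force: [-0.4, 0.2, 0.7]
opening: 0.005
gripper_force: 0.0
```

Call:
arm_command:
  series:
    - [0.002, -0.006, 0.03, 0]
    - [0, 0, 0.03, 0]
    - [0, 0, 0.025, 0]
    - [0, 0, 0.015, 0]
    - [0, 0, 0.01, 0]
    - [0, 0, 0.01, 0]
    - [0, 0, 0.01, 0]
    - [0, 0, 0.005, 0]

```text
time: 4.3
ee_pos: [0.6754, 0.012, 0.1091]
tool_rot: [[1.0, 0.011, -0.0], [0.011, -1.0, -0.0], [-0.0, 0.0, -1.0]]
wrist_force: [0.6, -0.9, -0.0]
opening: -0.001
gripper_force: 0.0
```

Call:
arm_command:
  series:
    - [-0.005, 0, 0, 0]
    - [-0.005, 0, 0, 0]
    - [-0.01, 0, 0, 0]
    - [-0.015, 0, 0, 0]
    - [-0.02, 0, 0, 0]
    - [-0.02, 0, 0, 0]
    - [-0.02, 0, 0, 0]
    - [-0.02, 0, 0, 0]

```text
time: 5.1
ee_pos: [0.5604, 0.0107, 0.1105]
tool_rot: [[1.0, 0.011, 0.003], [0.011, -1.0, -0.0], [0.003, 0.0, -1.0]]
wrist_force: [3.0, -0.2, -1.8]
opening: 0.005
gripper_force: 1.5
```

Call:
arm_command:
  series:
    - [-0.015, 0, 0, 0]
    - [-0.01, 0, 0, 0]
    - [-0.008, 0, 0, 0]
    - [-0.005, 0, 0, 0]
    - [-0.005, 0, 0, 0]
    - [-0.003, 0, 0, 0]
    - [-0.003, 0, 0, 0]
    - [0, 0, 0, 0]

```text
time: 5.9
ee_pos: [0.5109, 0.0102, 0.1094]
tool_rot: [[1.0, 0.011, -0.001], [0.011, -1.0, -0.0], [-0.001, 0.0, -1.0]]
wrist_force: [1.1, 0.3, -0.2]
opening: 0.006
gripper_force: 0.3
```

Call:
arm_command:
  series:
    - [-0.003, 0, 0, 0]
    - [-0.003, 0, 0, 0]
    - [-0.002, 0, 0, 0]
    - [-0.002, 0, 0, 0]
    - [0, 0, 0, 0]
    - [0, 0, 0, 0]
    - [0, 0, 0, 0]
    - [0, 0, 0, 0]

```text
time: 6.7
ee_pos: [0.5067, 0.0103, 0.1102]
tool_rot: [[1.0, 0.011, 0.011], [0.011, -1.0, 0.001], [0.011, -0.001, -1.0]]
wrist_force: [15.4, 0.4, -11.0]
opening: 0.007
gripper_force: 7.5
```

Call:
arm_command:
  series:
    - [-0.003, 0, 0, 0]
    - [-0.002, 0, 0, 0]
    - [0, 0, 0, 0]
    - [0, 0, 0, 0]
    - [0, 0, 0, 0]
    - [0, 0, 0, 0]
    - [0, 0, 0, 0]
    - [0, 0, 0, 0]

```text
time: 7.5
ee_pos: [0.5066, 0.0103, 0.1111]
tool_rot: [[1.0, 0.011, 0.021], [0.011, -1.0, 0.002], [0.021, -0.002, -1.0]]
wrist_force: [26.4, 0.2, -18.4]
opening: 0.004
gripper_force: 12.9
```

Call:
arm_command:
  series:
    - [0.01, 0, 0, 0]
    - [0.01, 0, 0, 0]
    - [0, 0, 0, 0]
    - [0, 0, -0.02, 0]
    - [0, 0, -0.03, 0]
    - [0, 0, -0.04, 0]
    - [0, 0, -0.05, 0]
    - [0, 0, -0.05, 0]
  fingers: 1

```text
time: 8.3
ee_pos: [0.5146, 0.0104, 0.3006]
tool_rot: [[1.0, 0.012, -0.003], [0.012, -1.0, -0.0], [-0.003, 0.0, -1.0]]
wrist_force: [1.7, 0.4, 0.3]
opening: 0.004
gripper_force: 0.0
```

```bash
cat > c.py <<'E'
from h import *
np.set_printoptions(precision=4,suppress=True)
s=state();print(s["time"],s["ee_pos"],s["wrist_force"])
ims=[]
for cam in("top","side","wrist"):
    p,d=read_camera(cam);ims.append(p);P=camera_params(cam)
    for n in("pot","lid","mat"):
        for q in silhouettes(cam,n)[:1]:
            c=cloud(cam,d,q["region"])
            print(cam,n,round(q["conf"],2),q["box"],"med",np.median(c,0),"lo",np.percentile(c,3,axis=0),"hi",np.percentile(c,97,axis=0))
            if n=="lid":
                k=c[(c[:,2]>.11)&(c[:,2]<.145)]
                if len(k)>5: print(" knob",len(k),k.mean(0),np.percentile(k,[3,97],axis=0))
    for q in spot_point(cam,"lid")[:1]:print(cam,"lid pt",q,back(cam,q["centre"],z=.079))
    c=cloud(cam,d,d>0)
    for nm,m in(("disc",abs(c[:,2]-.091)<.004),("knobtop",abs(c[:,2]-.131)<.003)):
        k=c[m&(abs(c[:,1])<.13)&(c[:,0]>.54)&(c[:,0]<.69)]
        if len(k)>5:print(cam,nm,len(k),k.mean(0),np.percentile(k,[2,98],axis=0).ravel())
cv2.imwrite("pics/c.png",cv2.resize(np.hstack([ims[0],ims[2]])[:,:,::-1],(800,300)))
print(state()["time"])
E
python3 c.py
```

```text
8.3 [0.5146 0.0104 0.3006] [1.6629 0.3931 0.2946]
top lid 0.74 [394.2, 244.1, 62.4, 51.9] med [ 0.4422 -0.3792  0.0399] lo [ 0.3788 -0.4484  0.0032] hi [ 0.5076 -0.3135  0.0456]
top mat 0.71 [116.6, 213.8, 80.2, 76.9] med [0.487  0.3623 0.0042] lo [ 0.3968  0.2707 -0.001 ] hi [0.5778 0.4547 0.0092]
top lid pt {'centre': [278.6, 195.2], 'conf': 0.54} [0.6383 0.0183 0.079 ]
top disc 282 [0.6743 0.0183 0.0911] [ 0.6584 -0.0233  0.0875  0.6885  0.0585  0.0945]
side pot 0.63 [291.1, 211.5, 18.1, 10.4] med [ 0.6116 -0.0297  0.0456] lo [ 0.592  -0.0393  0.0192] hi [0.638  0.0007 0.0891]
side lid 0.78 [290.9, 182.7, 29.9, 34.3] med [ 0.6429 -0.0002  0.0917] lo [ 0.5941 -0.0393  0.0864] hi [0.6872 0.0585 0.1318]
 knob 83 [0.6367 0.008  0.1282] [[ 0.6263 -0.0021  0.1133]
 [ 0.6487  0.0204  0.1354]]
side mat 0.69 [167.8, 113.4, 46.2, 20.2] med [0.4774 0.4492 0.0041] lo [ 0.4109  0.4326 -0.0021] hi [0.5554 0.4653 0.0106]
side lid pt {'centre': [308.1, 203.8], 'conf': 0.95} [ 0.646  -0.0046  0.079 ]
side disc 687 [0.6442 0.0036 0.0911] [ 0.5903 -0.0411  0.0873  0.6878  0.0605  0.0946]
side knobtop 49 [0.639  0.0099 0.1312] [ 0.6277 -0.0005  0.1283  0.649   0.0204  0.1339]
wrist lid 0.93 [220.9, 1.3, 110.9, 116.6] med [0.64   0.013  0.0926] lo [ 0.5936 -0.0331  0.091 ] hi [0.686  0.0595 0.1324]
 knob 818 [0.6389 0.013  0.1312] [[0.6278 0.0019 0.1171]
 [0.6506 0.024  0.1338]]
wrist mat 0.9 [0.6, 120.3, 80.7, 154.7] med [0.486  0.3179 0.0054] lo [0.3922 0.2659 0.0037] hi [0.5683 0.3697 0.007 ]
wrist lid pt {'centre': [278.1, 60.8], 'conf': 0.65} [0.641  0.0121 0.079 ]
wrist disc 10073 [0.6395 0.0126 0.0929] [ 0.5885 -0.0373  0.0909  0.687   0.0626  0.0945]
wrist knobtop 756 [0.6342 0.0097 0.1323] [ 0.5518 -0.0714  0.1283  0.6513  0.0248  0.1339]
9.05
```

View pics/c.png

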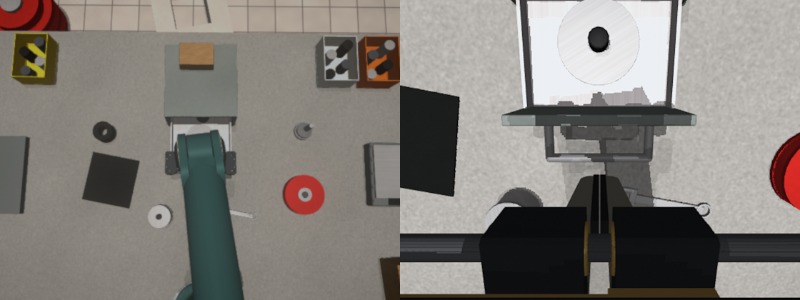

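Call:
arm_command:
  series:
    - [0.025, 0, 0, 0]
    - [0.025, 0, 0, 0]
    - [0.025, 0, 0, 0]
    - [0.025, 0, 0.01, 0]
    - [0.024, -0.001, 0.02, 0]
    - [0, 0, 0.02, 0]
    - [0, 0, 0.02, 0]
    - [0, 0, 0.02, 0]
  fingers: -1

```text
time: 9.85
ee_pos: [0.6405, 0.0127, 0.2083]
tool_rot: [[1.0, 0.011, -0.001], [0.011, -1.0, 0.0], [-0.001, -0.0, -1.0]]
wrist_force: [0.4, 0.6, -0.2]
opening: 0.682
gripper_force: 0.0
```

Call:
arm_command:
  series:
    - [0, 0, 0, 0]
    - [0, 0, 0, 0]
    - [0, 0, 0.02, 0]
    - [0, 0, 0.02, 0]
    - [0, 0, 0.025, 0]
    - [0, 0, 0.02, 0]
    - [0, 0, 0.015, 0]
    - [0, 0, 0.01, 0]

```text
time: 10.65
ee_pos: [0.6409, 0.0126, 0.0995]
tool_rot: [[1.0, 0.011, 0.001], [0.011, -1.0, -0.0], [0.001, 0.0, -1.0]]
wrist_force: [-0.2, 0.0, -0.2]
opening: 1.001
gripper_force: 0.0
```

Call:
arm_command:
  series:
    - [-0.002, 0, 0.001, 0]
    - [0, 0, 0, 0]
    - [0, 0, 0, 0]
    - [0, 0, 0, 0]
    - [0, 0, 0, 0]
    - [0, 0, 0, 0]
    - [0, 0, 0, 0]
    - [0, 0, 0, 0]
  fingers: 1

```text
time: 11.45
ee_pos: [0.6384, 0.0126, 0.0986]
tool_rot: [[1.0, 0.011, 0.0], [0.011, -1.0, -0.0], [0.0, 0.0, -1.0]]
wrist_force: [-0.1, 0.7, 0.3]
opening: 0.323
gripper_force: 0.0
```

Call:
arm_command:
  series:
    - [0, 0, 0, 0]
    - [0, 0, 0, 0]
    - [0, 0, 0, 0]
    - [0, 0, -0.003, 0]
    - [0, 0, -0.005, 0]
    - [0, 0, -0.01, 0]
    - [0, 0, -0.01, 0]
    - [0, 0, -0.01, 0]

```text
time: 12.25
ee_pos: [0.6386, 0.0127, 0.1378]
tool_rot: [[1.0, 0.011, 0.001], [0.011, -1.0, 0.0], [0.001, 0.0, -1.0]]
wrist_force: [0.4, 0.0, -1.4]
opening: 0.275
gripper_force: 30.0
```

Call:
arm_command:
  series:
    - [0, 0, -0.02, 0]
    - [0, 0, -0.025, 0]
    - [0, 0, -0.025, 0]
    - [0, 0, -0.02, 0]
    - [0, -0.01, -0.01, 0]
    - [-0.01, -0.022, 0, 0]
    - [-0.014, -0.03, 0, 0]
    - [-0.014, -0.03, 0, 0]

```text
time: 13.05
ee_pos: [0.5984, 0.1057, 0.2365]
tool_rot: [[1.0, 0.011, -0.001], [0.011, -1.0, 0.0], [-0.001, -0.0, -1.0]]
wrist_force: [-0.1, 0.7, -2.0]
opening: 0.277
gripper_force: 30.0
```

Call:
arm_command:
  series:
    - [-0.014, -0.03, 0, 0]
    - [-0.014, -0.035, 0, 0]
    - [-0.014, -0.035, 0, 0]
    - [-0.014, -0.035, 0, 0]
    - [-0.014, -0.035, 0, 0]
    - [-0.014, -0.03, 0, 0]
    - [-0.014, -0.03, 0, 0]
    - [-0.012, -0.03, 0, 0]

```text
time: 13.85
ee_pos: [0.4846, 0.3648, 0.2365]
tool_rot: [[1.0, 0.013, -0.001], [0.013, -1.0, -0.0], [-0.001, 0.0, -1.0]]
wrist_force: [0.3, 0.5, -2.6]
opening: 0.276
gripper_force: 30.0
```

```bash
cat > d.py <<'E'
from h import *
np.set_printoptions(precision=4,suppress=True)
s=state();e=s["ee_pos"];print(s["time"],e,s["wrist_force"],s["opening"])
ims=[]
for cam in("top","side","wrist"):
    p,d=read_camera(cam);ims.append(p)
    for n in("lid","mat","pot","drawer"):
        for q in silhouettes(cam,n)[:1]:
            c=cloud(cam,d,q["region"])
            print(cam,n,round(q["conf"],2),q["box"],"med",np.median(c,0),"lo",np.percentile(c,3,axis=0),"hi",np.percentile(c,97,axis=0))
cv2.imwrite("pics/%d.png"%(s["time"]*100),cv2.resize(np.hstack(ims)[:,:,::-1],(800,200)))
print(state()["time"])
E
python3 d.py; ls pics
```

```text
13.85 [0.4846 0.3648 0.2365] [ 0.3192  0.4948 -2.626 ] 0.27624582270482717
top lid 0.95 [113.8, 222.8, 36.4, 50.0] med [0.4555 0.3571 0.2293] lo [0.4354 0.3262 0.2249] hi [0.5396 0.3903 0.2332]
top mat 0.96 [124.6, 213.7, 70.2, 75.8] med [0.4802 0.3312 0.0042] lo [ 0.3916  0.2671 -0.0012] hi [0.581  0.4278 0.01  ]
top pot 0.94 [262.7, 178.3, 39.6, 37.9] med [0.6452 0.0119 0.0582] lo [ 0.5951 -0.0312  0.0223] hi [0.6862 0.055  0.0871]
top drawer 0.97 [237.5, 162.8, 85.9, 87.3] med [0.6156 0.0128 0.0218] lo [ 0.4955 -0.0996  0.015 ] hi [0.7319 0.1231 0.149 ]
side lid 0.82 [172.4, 97.5, 39.9, 28.5] med [0.463  0.3347 0.2291] lo [0.4368 0.3062 0.2245] hi [0.5211 0.3962 0.234 ]
side mat 0.93 [169.2, 111.5, 73.2, 67.1] med [0.4825 0.3533 0.004 ] lo [ 0.3932  0.2664 -0.0016] hi [0.5763 0.4484 0.0097]
side pot 0.59 [288.7, 180.8, 28.3, 39.3] med [0.64   0.0122 0.0589] lo [ 0.5925 -0.037   0.0231] hi [0.6836 0.0558 0.0868]
side drawer 0.6 [244.1, 160.1, 107.0, 100.4] med [ 0.6129 -0.004   0.023 ] lo [ 0.492  -0.106   0.0154] hi [0.7387 0.1219 0.1494]
wrist lid 0.67 [171.3, 148.5, 213.3, 179.7] med [0.5039 0.3622 0.2298] lo [0.4549 0.3139 0.2285] hi [0.5373 0.4103 0.2698]
wrist mat 0.87 [188.1, 81.1, 191.5, 109.2] med [0.5466 0.368  0.0045] lo [0.5006 0.2663 0.003 ] hi [0.5842 0.4488 0.006 ]
wrist drawer 0.95 [501.2, 0.0, 58.8, 148.4] med [0.5935 0.1288 0.0382] lo [0.5379 0.0849 0.0164] hi [0.6572 0.1314 0.0826]
14.6
1385.png
a.png
c.png
```

Call:
arm_command:
  series:
    - [0, 0.001, 0.02, 0]
    - [0, 0, 0.035, 0]
    - [0, 0, 0.035, 0]
    - [0, 0, 0.035, 0]
    - [0, 0, 0.03, 0]
    - [0, 0, 0.025, 0]
    - [0, 0, 0.015, 0]
    - [0, 0, 0.01, 0]

```text
time: 15.4
ee_pos: [0.4862, 0.3618, 0.0304]
tool_rot: [[1.0, 0.011, -0.001], [0.011, -1.0, -0.001], [-0.001, 0.001, -1.0]]
wrist_force: [-0.1, -0.7, -1.5]
opening: 0.278
gripper_force: 30.0
```

Call:
arm_command:
  series:
    - [0, 0, 0.002, 0]
    - [0, 0, 0.002, 0]
    - [0, 0, 0.001, 0]
    - [0, 0, 0.001, 0]
    - [0, 0, 0.001, 0]
    - [0, 0, 0, 0]
    - [0, 0, 0, 0]
    - [0, 0, 0, 0]

```text
time: 16.2
ee_pos: [0.4865, 0.362, 0.0246]
tool_rot: [[1.0, 0.011, 0.0], [0.011, -1.0, 0.0], [0.0, -0.0, -1.0]]
wrist_force: [0.4, -0.1, -3.6]
opening: 0.275
gripper_force: 30.0
```

Call:
arm_command:
  series:
    - [0, 0, 0.001, 0]
    - [0, 0, 0.001, 0]
    - [0, 0, 0, 0]
    - [0, 0, 0, 0]
    - [0, 0, 0, 0]
    - [0, 0, 0, 0]
    - [0, 0, 0, 0]
    - [0, 0, 0, 0]

```text
time: 17.0
ee_pos: [0.4866, 0.362, 0.0234]
tool_rot: [[1.0, 0.011, 0.0], [0.011, -1.0, -0.0], [0.0, 0.0, -1.0]]
wrist_force: [-3.0, -2.0, 6.0]
opening: 0.277
gripper_force: 30.0
```

Force has gone to +6 N, so the lid is on the mat. Next I'll release it and retreat straight up.

Call:
arm_command:
  series:
    - [0, 0, 0, 0]
    - [0, 0, 0, 0]
    - [0, 0, 0, 0]
    - [0, 0, 0, 0]
    - [0, 0, 0, 0]
    - [0, 0, 0, 0]
    - [0, 0, 0, 0]
    - [0, 0, 0, 0]
  fingers: -1

```text
time: 17.8
ee_pos: [0.4864, 0.362, 0.0225]
tool_rot: [[1.0, 0.011, -0.0], [0.011, -1.0, -0.0], [-0.0, 0.0, -1.0]]
wrist_force: [-1.4, -0.2, -0.4]
opening: 0.95
gripper_force: 0.0
```

Call:
arm_command:
  series:
    - [0, 0, -0.005, 0]
    - [0, 0, -0.01, 0]
    - [0, 0, -0.02, 0]
    - [0, 0, -0.03, 0]
    - [0, 0, -0.03, 0]
    - [0, 0, -0.03, 0]
    - [0, 0, -0.04, 0]
    - [0, 0, -0.04, 0]

```text
time: 18.6
ee_pos: [0.4861, 0.3618, 0.2299]
tool_rot: [[1.0, 0.012, 0.0], [0.012, -1.0, 0.0], [0.0, -0.0, -1.0]]
wrist_force: [0.9, 0.0, -0.1]
opening: 1.0
gripper_force: 0.0
```

Call:
arm_command:
  series:
    - [0, 0.03, -0.02, 0]
    - [0, 0.03, -0.02, 0]
    - [0, 0.04, 0, 0]
    - [0, 0.04, 0, 0]
    - [0, 0.04, 0, 0]
    - [0, 0.03, 0, 0]
    - [0, 0.02, 0, 0]
    - [0, 0, 0, 0]

```text
time: 19.4
ee_pos: [0.4893, 0.1289, 0.2685]
tool_rot: [[1.0, 0.006, 0.001], [0.006, -1.0, -0.001], [0.001, 0.001, -1.0]]
wrist_force: [1.2, 0.2, 0.5]
opening: 1.001
gripper_force: 0.0
```

```bash
python3 d.py; python3 a.py | grep -v handle; ls pics
```

```text
19.4 [0.4893 0.1289 0.2685] [1.1781 0.2478 0.4667] 1.0010796252012009
top lid 0.69 [133.0, 231.2, 40.0, 38.5] med [0.4882 0.3616 0.0162] lo [0.443  0.3224 0.0101] hi [0.5405 0.4081 0.0563]
top mat 0.58 [114.2, 215.0, 70.5, 76.9] med [0.4495 0.4012 0.0041] lo [ 0.3916  0.2945 -0.0009] hi [0.5837 0.4593 0.0092]
top pot 0.98 [263.3, 177.1, 37.0, 39.1] med [0.645  0.0122 0.0579] lo [ 0.5949 -0.0307  0.022 ] hi [0.6862 0.0551 0.087 ]
top drawer 0.81 [237.6, 164.1, 89.2, 86.1] med [ 0.6224 -0.0053  0.0215] lo [ 0.4972 -0.0996  0.0152] hi [0.7323 0.123  0.1489]
side lid 0.85 [188.2, 130.7, 27.1, 29.4] med [0.4731 0.3498 0.0167] lo [0.4368 0.3072 0.0101] hi [0.505  0.4034 0.0574]
side mat 0.63 [175.7, 135.7, 65.6, 43.6] med [0.4302 0.3053 0.004 ] lo [ 0.3872  0.2648 -0.0013] hi [0.5552 0.4059 0.0097]
side pot 0.79 [286.8, 184.2, 32.0, 35.8] med [0.6401 0.0115 0.0584] lo [ 0.5916 -0.0372  0.02  ] hi [0.6852 0.0557 0.0872]
side drawer 0.58 [244.6, 157.4, 110.3, 101.9] med [ 0.6132 -0.0003  0.0232] lo [ 0.4925 -0.1059  0.0149] hi [0.7379 0.1222 0.1499]
wrist lid 0.56 [29.2, 132.1, 100.9, 93.6] 
[... 1635 characters left out ...]
i [0.5568 0.4036 0.0107]
side sheave 0.78 [291.1, 333.2, 56.9, 58.3] med [ 0.4374 -0.3862  0.0409] lo [ 0.3746 -0.4488  0.0356] hi [ 0.5023 -0.3222  0.0463]
side post 0.94 [381.2, 300.0, 23.3, 27.2] med [ 0.6793 -0.3926  0.0377] lo [ 0.6567 -0.4238  0.0047] hi [ 0.7087 -0.3625  0.121 ]
side bush 0.61 [237.0, 90.5, 23.1, 33.6] med [0.6706 0.3682 0.0511] lo [0.566  0.1852 0.001 ] hi [0.7016 0.4114 0.3773]
side small_tin 0.96 [177.1, 196.7, 31.0, 32.8] med [0.3486 0.151  0.0626] lo [0.3128 0.1203 0.0095] hi [0.3859 0.1952 0.0839]
side wrench 0.76 [234.4, 262.8, 24.8, 61.3] med [ 0.3645 -0.1233  0.0069] lo [ 0.3433 -0.202  -0.0014] hi [ 0.3919 -0.0452  0.0129]
21.15
1385.png
1939.png
a.png
c.png
```

```bash
sed -e 's/c\[:,0\]>.55/c[:,0]>.45/; s/c\[:,0\]<.675/c[:,0]<.52/; s/c\[:,0\]<.74/c[:,0]<.6/' b.py > b2.py; python3 b2.py|grep -v cab
```

```text
top 217 bar mean [ 0.4965 -0.0162  0.1347] [ 0.4885 -0.0613  0.1259] [0.52   0.0428 0.1407]
bar fit x=a+b*y [ 0.4947 -0.1119]
panel top 436 [[ 0.5382 -0.1048  0.1441]
 [ 0.5459 -0.0147  0.1477]
 [ 0.5522  0.1183  0.1517]] [ 0.5455 -0.0003]
 [ 0.8169  0.0054  0.1604]
 [ 0.9724  0.1416  0.1653]]
side 289 bar mean [0.4952 0.0067 0.1349] [ 0.4844 -0.0627  0.1275] [0.5195 0.0802 0.1407]
bar fit x=a+b*y [ 0.4952 -0.0072]
panel top 427 [[ 0.5351 -0.1053  0.1434]
 [ 0.5424  0.0062  0.148 ]
 [ 0.5501  0.1207  0.1522]] [ 0.5425 -0.0142]
 [ 0.8131 -0.0089  0.1603]
 [ 0.9705  0.1394  0.1653]]
```

View pics/1939.png

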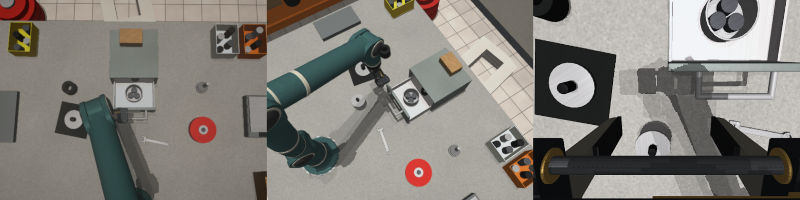

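The picture shows the lid flat on the mat with its knob up, at about (575,88) in the wrist view. The pot stands open in the drawer at (730,12) with its three rollers visible, and the bystanders have not moved. The drawer is at its stop: it travelled 0.153 m after starting about 16 mm ajar, and gave firm resistance at the end.

```bash
python3 -c "from bench import *;print(close_job())"
```

```text
the job is handed in; nothing more can be done
None
```

The job is handed in: the drawer is out at its stop, the pot stands open in it with its three rollers showing, and the lid lies flat, knob up, wholly on the mat.

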